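# Tip the heel blocks into the carton

### The job

Lift the aluminium tray off its sloping rack by the bridge handle with all four rubber heel blocks in it, then tip it over the rectangular cardboard carton (not the round tin) so that all the blocks slide off its open end into the carton. Then put the empty tray back on the rack, open end uphill, lying flat on the deck between the side guides with its back wall pushed fully home against the stop, and let go. Leave the carton, tin, brush and shoe standing where they are.

Things in the scene. Friction and masses are not known exactly. Their poses are not given: they have to be found in the camera images.
- tray: open-ended aluminium tray, 170 (x) x 100 (y) mm, 3 mm sheet, 0.3 kg (0.4 loaded); back (-x) and side walls 25 mm high, the +x end open. Origin at the centre of its underside, x to the open end, z up out of it. Starts on the rack, open end uphill, back wall 10 mm short of the stop. Across its middle stands a bridge handle; blocks slide through beneath it (46 mm free height)
- tray_grip (a point): centre of the bridge handle's bar: 62 mm above the tray's underside, over its centre. The bar runs the whole width (y), 12 mm thick along the tray's x, 26 mm high (49 to 75 mm above the underside), on a thin post at each side wall. Fingers close along the tray's x
- tray_lip (a point): middle of the floor's edge at the open end of the tray, 85 mm from its centre, 3 mm above the underside
- rack_deck: sloping white deck of the fixed rack, 190 (x) x 130 (y) mm; x points uphill at 0.38 rad (22 deg) to the level, z square to the deck; origin on its top face, 80 mm above the bench. At the low end a stop 20 mm high, face at x = -87 mm; side guides 12 mm high, inner faces at y = +-59 mm. A tray home at the stop has its origin at x = -2, y = 0, z = 0 mm here
- carton: open rectangular cardboard carton, 210 (x) x 170 (y) x 100 mm high, walls and floor 5 mm, 0.9 kg, loose on the bench; origin at the centre of its underside, z up
- tin: bystander: empty round steel tin, rim radius 60 mm, 85 mm high, open; origin at the centre of its underside
- brush: bystander: hand brush lying on the bench near its far edge, origin under its middle
- shoe: bystander: dark brown shoe, 250 x 88 x 80 mm, standing on the bench near its far edge, origin under its middle
- heel0: black rubber shoe-heel block, D-shaped seen from above (straight side towards its -x, round side towards its +x), 36 (x) x 34 (y) x 18 mm, 25 g; origin at the centre of its underside; one of four loose, identical ones in the tray
- heel1: black rubber shoe-heel block, D-shaped seen from above (straight side towards its -x, round side towards its +x), 36 (x) x 34 (y) x 18 mm, 25 g; origin at the centre of its underside; one of four loose, identical ones in the tray
- heel2: black rubber shoe-heel block, D-shaped seen from above (straight side towards its -x, round side towards its +x), 36 (x) x 34 (y) x 18 mm, 25 g; origin at the centre of its underside; one of four loose, identical ones in the tray
- heel3: black rubber shoe-heel block, D-shaped seen from above (straight side towards its -x, round side towards its +x), 36 (x) x 34 (y) x 18 mm, 25 g; origin at the centre of its underside; one of four loose, identical ones in the tray

How it is judged (in metres and radians):
On the way, in this order (a step that is already met when the one before it is completed fails the run):
1. the tray is lifted more than 80 mm from its starting place with all four blocks in it (distance of tray from where it was at the start of the episode above 0.08 m and x of heel0 in the frame of tray between -0.085 and 0.085 m and y of heel0 in the frame of tray between -0.05 and 0.05 m and z of heel0 in the frame of tray between -0.005 and 0.05 m and x of heel1 in the frame of tray between -0.085 and 0.085 m and y of heel1 in the frame of tray between -0.05 and 0.05 m and z of heel1 in the frame of tray between -0.005 and 0.05 m and x of heel2 in the frame of tray between -0.085 and 0.085 m and y of heel2 in the frame of tray between -0.05 and 0.05 m and z of heel2 in the frame of tray between -0.005 and 0.05 m and x of heel3 in the frame of tray between -0.085 and 0.085 m and y of heel3 in the frame of tray between -0.05 and 0.05 m and z of heel3 in the frame of tray between -0.005 and 0.05 m), for 0.2 s.
2. all four blocks are in the carton while the tray is still off the rack and above the bench (its origin over 70 mm up) (x of heel0 in the frame of carton between -0.104 and 0.104 m and y of heel0 in the frame of carton between -0.084 and 0.084 m and z of heel0 in the frame of carton between -0.005 and 0.085 m and x of heel1 in the frame of carton between -0.104 and 0.104 m and y of heel1 in the frame of carton between -0.084 and 0.084 m and z of heel1 in the frame of carton between -0.005 and 0.085 m and x of heel2 in the frame of carton between -0.104 and 0.104 m and y of heel2 in the frame of carton between -0.084 and 0.084 m and z of heel2 in the frame of carton between -0.005 and 0.085 m and x of heel3 in the frame of carton between -0.104 and 0.104 m and y of heel3 in the frame of carton between -0.084 and 0.084 m and z of heel3 in the frame of carton between -0.005 and 0.085 m and distance of tray from where it was at the start of the episode above 0.08 m and height (world z) of tray above 0.07 m), for 0.2 s.
At the end, for the whole second after the job is handed in: All four blocks lie in the carton; the tray lies flat on the rack deck (0.06 rad, 4 mm), open end uphill, its back wall at the stop (gap under 3 mm), between the guides, turned less than 0.12 rad; tray, carton and blocks at rest (x of heel0 in the frame of carton between -0.104 and 0.104 m and y of heel0 in the frame of carton between -0.084 and 0.084 m and z of heel0 in the frame of carton between -0.005 and 0.085 m and x of heel1 in the frame of carton between -0.104 and 0.104 m and y of heel1 in the frame of carton between -0.084 and 0.084 m and z of heel1 in the frame of carton between -0.005 and 0.085 m and x of heel2 in the frame of carton between -0.104 and 0.104 m and y of heel2 in the frame of carton between -0.084 and 0.084 m and z of heel2 in the frame of carton between -0.005 and 0.085 m and x of heel3 in the frame of carton between -0.104 and 0.104 m and y of heel3 in the frame of carton between -0.084 and 0.084 m and z of heel3 in the frame of carton between -0.005 and 0.085 m and x of tray in the frame of rack_deck between -0.006 and 0.001 m and y of tray in the frame of rack_deck between -0.012 and 0.012 m and z of tray in the frame of rack_deck between -0.004 and 0.004 m and angle between the z axis of tray and the z axis of rack_deck, either way round below 0.06 rad and angle between the x axis of tray and the x axis of rack_deck, either way round below 0.12 rad and x of tray_lip in the frame of rack_deck above 0.07 m and linear speed of each of heel0, heel1, heel2, heel3, tray, carton below 0.02 m/s); the robot touches nothing.
It fails at once if the tin, brush or shoe is moved by more than 30 mm (distance of any of tin, brush, shoe from where it was at the start of the episode above 0.03 m).
It fails at once if the carton is moved by more than 40 mm or tipped by more than 0.3 rad (distance of carton from where it was at the start of the episode above 0.04 m or angle between carton's own z axis and vertical above 0.3 rad).
It also fails if it takes over 54 s, if anything falls off the work surface, if the arm or the gripper's body presses on something with over 40 N, if the wrist force passes 120 N, or if a joint passes its speed limit or range.

### The arm

A 6-joint arm with a two-finger parallel gripper is mounted at the origin on the work surface. World frame = base frame: x ahead of the robot, y to its left, z up, the work surface at z = 0. Lengths are in mm, angles in rad, forces in N, time in s.
With the tool pointing down it reaches from about 275 to 1000 mm from the base axis. Payload 8.4 kg.
Tool frame: the origin (TCP) lies midway between the tips of the shut fingers; the grasp point (between the pads) lies 19 mm behind it; z points along the fingers, y is the line along which they close (so a half turn about z gives the same grasp; the last joint's range is limited). The gripper opens to 85 mm and grips with 20 to 120 N. Pads are 22 mm wide; open, the fingers measure 114 mm over their backs; the gripper's body (76 mm by 85 mm) begins 54 mm behind the grasp point. The pads swing forward as they close: fully open they stand 13 mm farther back than shut.
Start: joints at [1.235, 0.353, 1.633, -0, 1.155, -0.002], TCP at [204.771, 590.506, 231.281] pointing down, gripper open.
Joint ranges: [-2.63, 2.63], [-0.92, 2.1], [0.06, 2.66], [-1.3, 4.44], [0, 2.69], [-3.02, 3.02]. Speed limits (rad/s): [2.22, 2.22, 2.79, 3.14, 3.14, 3.14].

### API

Orientations are given as [roll, pitch, yaw] about the fixed x, y, z axes, in that order (R = Rz(yaw) Ry(pitch) Rx(roll)).
In Python, from rig import r, cams gives the robot as it stands. The module is installed in compiled form; this text tells all that it offers.
- The arm moves only by the tool send_rows, never from a script. Its argument "targets" is one flat list of numbers, 7 for each row, row after row: the shift along the tool's x, y, z in m, then the turn, a rotation vector about the tool's x, y, z in rad, then the opening, from -1 (shut) to 1 (fully open). In form: [tx, ty, tz, wx, wy, wz, fingers, tx, ty, tz, wx, wy, wz, fingers, ...]. A call has 1 to 12 rows; each row is the pose to reach, as a shift and turn from the pose commanded when the call began, along the tool's axes at that moment; what a row does not reach only later rows make up. A row lasts 1/12 s, in which the tool goes at most 41.7 mm and 7.16 degrees, less where a joint would pass 70% of its speed; a pose out of reach is approached as far as the arm can. A call with a gripper value outside its range is refused whole. The fingers move at their own pace and stop on an object; "grip_force" is the grip in N (left out, the last holds). Time passes only in rows, so rows that repeat a pose let the fingers close. It gives the time, the measured TCP pose, the force, the opening and the grip force at its end, in the units of the state.
- r.sense(): the state, without advancing time (a new reading comes with each control period).
- cams.grab_frame(name): name is "side" or "top" or "wrist"; returns a dict with "color" (480x640x3 uint8, blue, green, red), "fx", "fy", "cx", "cy" (pixels), "xyz" and "attitude" of the camera in the world. Camera axes: x right, y down, z forward; pixel columns grow to the right and rows downward; lengths in mm; the calibration is good to about 2 mm. A picture is of the moment at which its call begins. There is no depth.
- r.sign_off(): hands the job in; it is judged then, once.
The state is a dict: "clock": time; "qpos": joint angles; "qvel": joint speeds; "joint_efforts": joint torques, N m; "eef_pos": TCP position; "tcp_rot": TCP orientation; "contact_force": force on the tool from outside, world axes, zero at the start; "wrist_torque": the same for the moment, N m; "opening": opening from 0.0 (shut) to 1.0 (fully open); "grasp_force": force on a finger pad.
Only numpy, scipy, OpenCV 4.12 (cv2) and the standard library are available. Lean on these libraries where they do the work, as an engineer would, in place of code of your own. Each camera call takes 0.05 s, during which the arm holds its last target. There are 200 camera calls.

## Working session

There is one attempt and no reset: what is moved stays moved. The work goes in short steps, Python scripts to look and compute and a tool call to move; the robot and the scene stay as the last step left them, time stands still between calls to the robot, and variables do not carry over. Pictures are saved under pics/ and viewed, at most 10 in all, crops included, and the job is handed in when it is done.

Besides the shell and the picture viewer there is one more tool, called after "Call:" as name(argument=value, ...) on one line, values as JSON. send_rows: Moves the arm, as the interface text tells. Its arguments: {"type":"object","properties":{"targets":{"type":"array"},"grip_force":{"type":"number"}},"required":["targets"]}

```bash
mkdir -p pics; python3 - <<'E'
from rig import r,cams
import cv2
for n in ("side","top"):
    f=cams.grab_frame(n); cv2.imwrite(f"pics/{n}0.png",f["color"]); print({k:v for k,v in f.items() if k!="color"})
print(r.sense())
E
```

```text
{'fx': 439.6758516350789, 'fy': 439.6758516350789, 'cx': 316.88817467671544, 'cy': 245.44637143019386, 'xyz': array([ 251.99851318, -444.73788891,  586.74943022]), 'attitude': array([-2.26005788,  0.01123193, -0.75933925])}
{'fx': 618.8443123782838, 'fy': 618.8443123782838, 'cx': 329.4366361915174, 'cy': 242.41760531525946, 'xyz': array([ 5.66298154e+02, -7.04939652e-03,  1.46205149e+03]), 'attitude': array([-3.07488284,  0.01244922, -1.56185066])}
{'clock': 0.1, 'qpos': array([ 1.23458107e+00,  3.53603078e-01,  1.63406290e+00,  2.75149857e-05,
        1.15521393e+00, -2.40324186e-03]), 'qvel': array([ 0.00139891, -0.00181075, -0.0023354 , -0.0017834 , -0.00150139,
       -0.0012151 ]), 'joint_efforts': array([-7.81509607e-04, -6.06364346e+01, -3.42817283e+01, -3.28383055e-05,
        4.12206675e-03,  3.18904813e-05]), 'eef_pos': array([204.62941914, 590.09108407, 230.62031244]), 'tcp_rot': array([-3.14030546e+00, -2.82521372e-05,  2.80776950e+00]), 'contact_force': array([-0.20323131, -0.00907909, -0.24569607]), 'wrist_torque': array([0.01609003, 0.04035278, 0.02748504]), 'grasp_force': 0.0, 'opening': 1.0000306058606}
```

View pics/side0.png

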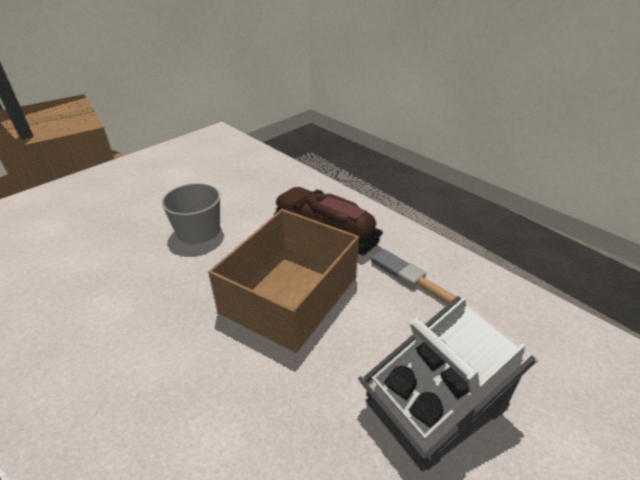

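View pics/top0.png

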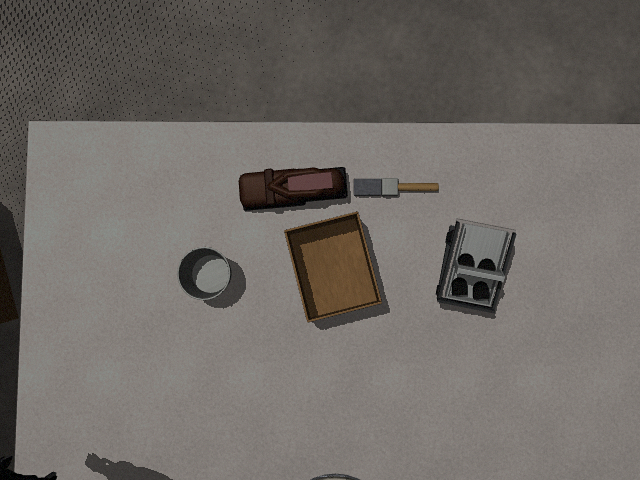

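Side view: the rack and tray are at about (445,375), the carton at (287,280), the tin at (193,213), the shoe at (330,215) and the brush at (415,275). Top view: the rack is at (477,265) with its open end up the image (+x), and the carton at (333,267). I'll enlarge the rack next.

```bash
python3 - <<'E'
import cv2,numpy as np
t=cv2.imread("pics/top0.png");s=cv2.imread("pics/side0.png")
a=cv2.resize(t[205:325,425:530],None,fx=5,fy=5,interpolation=cv2.INTER_CUBIC)
cv2.imwrite("pics/c1.png",cv2.convertScaleAbs(a,alpha=1.4))
b=cv2.resize(s[290:470,350:545],None,fx=3.3,fy=3.3,interpolation=cv2.INTER_CUBIC)
cv2.imwrite("pics/c2.png",b)
E
```

```text
(no output)
```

View pics/c1.png

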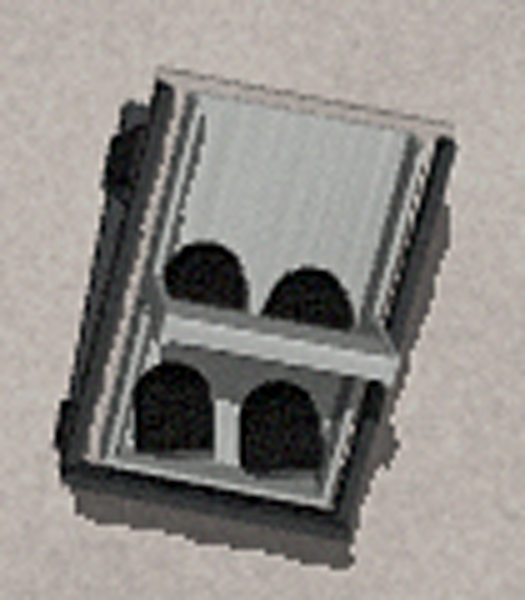

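View pics/c2.png

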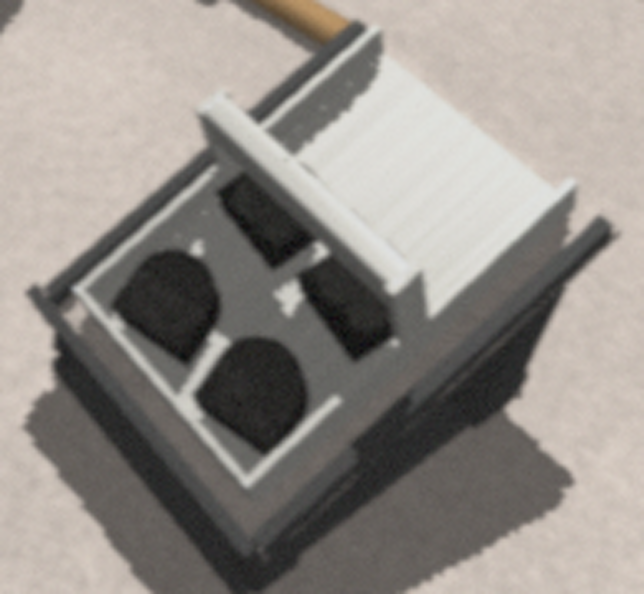

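c1/c2: the bar's top face runs c1 (160,340)-(390,382) and (165,313)-(397,355), or c2 (200,108)-(405,290). The tray's back wall top corners are at c2 (80,290) and (248,483), and the open-end wall tops at c2 (380,30) and (575,183). Now I'll fit the poses.

```bash
cat > h.py <<'E'
import numpy as np
from scipy.spatial.transform import Rotation as R
from scipy.optimize import least_squares
CAM={"side":(439.676,316.888,245.446,[251.9985,-444.738,586.749],[-2.26005788,0.01123193,-0.75933925]),
"top":(618.844,329.437,242.418,[566.298,-.007,1462.05],[-3.07488284,0.01244922,-1.56185066])}
def proj(n,P):
    f,cx,cy,c,a=CAM[n]; q=R.from_euler('xyz',a).inv().apply(np.atleast_2d(P)-c)
    return np.c_[cx+f*q[:,0]/q[:,2],cy+f*q[:,1]/q[:,2]]
def pose(p,tilt): return R.from_euler('z',p[3])*R.from_euler('y',-tilt),np.array(p[:3])
def fit(obs,tilt,p0,free):
    p0=np.array(p0,float)
    def full(v): p=p0.copy(); p[free]=v; return p
    def res(v):
        A,t=pose(full(v),tilt)
        return np.concatenate([((proj(n,A.apply(P)+t)-uv)).ravel() for n,uv,P in obs])
    s=least_squares(res,p0[free],loss='soft_l1'); return full(s.x),res(s.x).reshape(-1,2)
E
cat > fit.py <<'E'
from h import *
np.set_printoptions(precision=3,suppress=True)
c1=lambda *a:np.array(a)/5+[425,205]-.4
c2=lambda *a:np.array(a)/3.3+[350,290]-.35
tr=[("top",c1((160,340),(390,382),(165,313),(397,355)),[[-6,50,75],[-6,-50,75],[6,50,75],[6,-50,75]]),
("side",c2((80,290),(248,483),(380,30),(575,183),(200,108),(405,290),(222,95),(425,270)),
 [[-85,50,25],[-85,-50,25],[85,50,25],[85,-50,25],[-6,50,75],[-6,-50,75],[6,50,75],[6,-50,75]])]
for fr in ([0,1,2,3],[0,1,3]):
    p,e=fit(tr,.38,[560,-330,83,-.2],fr); print(p,'\n',e.T)
ca=[("top",np.array([(286,230),(357,213),(380,303),(309,321)]),[[105,85,100],[105,-85,100],[-105,-85,100],[-105,85,100]]),
("side",np.array([(281,213),(357,238),(297,307),(213,270)]),[[105,85,100],[105,-85,100],[-105,-85,100],[-105,85,100]])]
p,e=fit(ca,0,[540,0,0,.2],[0,1,3]);print(p,'\n',e.T)
E
python3 fit.py
```

```text
[ 618.035 -307.652   79.699   -0.179] 
 [[-0.088  0.629  0.233  0.687 -0.904  0.715 -0.918  0.722  0.045 -2.094
   0.23  -0.639]
 [-0.91  -0.485 -0.741 -0.301 -0.354  1.192 -1.528 -0.021  0.319  1.186
  -1.7    0.32 ]]
[ 616.378 -308.297   83.      -0.179] 
 [[ 0.514  1.349  0.845  1.417 -1.187  0.68  -0.643  1.362 -0.013 -1.808
   0.216 -0.298]
 [-0.172  0.311 -0.013  0.485 -0.787  1.113 -2.32  -0.588 -0.43   0.74
  -2.478 -0.165]]
[606.187   9.144   0.      0.273] 
 [[-2.36   0.841  3.139 -0.823  0.325  2.738 -1.137 -4.587]
 [-0.258 -3.297 -1.277  1.034 -5.189 -3.18   3.871  1.403]]
```

```bash
cat >> h.py <<'E'
TRAY=np.array([617.,-308,81.5]); YAW=-.179
CART=np.array([606.,9,0]); 
def tray_T(pos,yaw,nose):   # nose>0: open end down; returns tray rot
    return R.from_euler('z',yaw)*R.from_euler('y',nose),np.array(pos,float)
def tcp(pos,yaw,nose,off=43):
    A,t=tray_T(pos,yaw,nose); M=A.as_matrix()
    return t+M@[0,0,off], R.from_matrix(np.c_[M[:,1],M[:,0],-M[:,2]])
def move(p,Rt):
    from rig import r
    s=r.sense(); R0=R.from_euler('xyz',s['tcp_rot'])
    np.set_printoptions(precision=4,suppress=True)
    print("shift",R0.inv().apply(p-s['eef_pos'])/1000,"rot",(R0.inv()*Rt).as_rotvec(),"at",s['eef_pos'],s['tcp_rot'],s['clock'],"F",s['contact_force'],"op",s['opening'],s['grasp_force'],"q",s['qpos'])
E
python3 -c "
from h import *
move(*tcp(TRAY,YAW,-.38,43+110))"
```

```text
shift [-0.6278 -0.7221  0.0079] rot [-0.3151 -0.2679  1.3979] at [204.6294 590.0911 230.6203] [-3.1403 -0.      2.8078] 0.1 F [-0.2032 -0.0091 -0.2457] op 1.0000306058606 0.0 q [ 1.2346  0.3536  1.6341  0.      1.1552 -0.0024]
```

Call:
send_rows(targets=[-0.628,-0.722,0.008,-0.315,-0.268,1.398,1,-0.628,-0.722,0.008,-0.315,-0.268,1.398,1,-0.628,-0.722,0.008,-0.315,-0.268,1.398,1,-0.628,-0.722,0.008,-0.315,-0.268,1.398,1,-0.628,-0.722,0.008,-0.315,-0.268,1.398,1,-0.628,-0.722,0.008,-0.315,-0.268,1.398,1,-0.628,-0.722,0.008,-0.315,-0.268,1.398,1,-0.628,-0.722,0.008,-0.315,-0.268,1.398,1,-0.628,-0.722,0.008,-0.315,-0.268,1.398,1,-0.628,-0.722,0.008,-0.315,-0.268,1.398,1,-0.628,-0.722,0.008,-0.315,-0.268,1.398,1,-0.628,-0.722,0.008,-0.315,-0.268,1.398,1])

```text
clock: 1.1
eef_pos: [390.9, 124.7, 227.0]
tcp_rot: [2.76, -0.002, 1.386]
contact_force: [1.0, 0.3, -0.1]
opening: 1.002
grasp_force: 0.0
```

```bash
python3 -c "
from h import *
move(*tcp(TRAY,YAW,-.38,43+110))"
```

```text
shift [-0.3842  0.2263  0.0936] rot [ 0.0017 -0.0001 -0.006 ] at [390.9298 124.7161 227.0129] [ 2.7599 -0.0023  1.3862] 1.1 F [ 1.0451  0.2817 -0.0905] op 1.001895157659365 0.0 q [ 0.5022 -0.151   2.2778 -0.3535  0.7442  0.916 ]
```

Call:
send_rows(targets=[-0.384,0.226,0.094,0,0,0,1,-0.384,0.226,0.094,0,0,0,1,-0.384,0.226,0.094,0,0,0,1,-0.384,0.226,0.094,0,0,0,1,-0.384,0.226,0.094,0,0,0,1,-0.384,0.226,0.094,0,0,0,1,-0.384,0.226,0.094,0,0,0,1,-0.384,0.226,0.094,0,0,0,1,-0.384,0.226,0.094,0,0,0,1,-0.384,0.226,0.094,0,0,0,1,-0.384,0.226,0.094,0,0,0,1,-0.384,0.226,0.094,0,0,0,1])

```text
clock: 2.1
eef_pos: [566.1, -301.2, 223.6]
tcp_rot: [2.758, 0.001, 1.388]
contact_force: [-1.3, 0.3, 0.2]
opening: 1.0
grasp_force: 0.0
```

```bash
python3 - <<'E'
from h import *
from rig import cams
import cv2
move(*tcp(TRAY,YAW,-.38,43+110))
f=cams.grab_frame("wrist"); cv2.imwrite("pics/w1.png",f["color"])
A,t=tray_T(TRAY,YAW,-.38)
P=A.apply([[-6,50,75],[-6,-50,75],[6,50,75],[6,-50,75],[-85,50,25],[-85,-50,25],[85,50,25],[85,-50,25]])+t
q=R.from_euler('xyz',f["attitude"]).inv().apply(P-f["xyz"])
print(f["xyz"],f["attitude"],f["fx"],f["cx"],f["cy"]);print(np.c_[f["cx"]+f["fx"]*q[:,0]/q[:,2],f["cy"]+f["fy"]*q[:,1]/q[:,2]])
E
```

```text
shift [ 0.0023 -0.005  -0.0021] rot [ 0.0032  0.0022 -0.0028] at [ 566.0924 -301.1582  223.5545] [2.7584 0.001  1.3884] 2.1 F [-1.296   0.2741  0.1959] op 0.9995055258809229 0.0 q [-0.5656  0.227   1.8884  0.2227  0.6802 -0.5323]
[ 528.0484 -212.2475  355.3529] [ 2.8195 -0.3838 -0.182 ] 427.19228709602606 319.6196133060537 242.89140978549563
[[297.427  159.1331]
 [300.7585 333.5042]
 [321.1813 159.0538]
 [321.4652 333.4121]
 [172.7799 148.8679]
 [189.0084 296.425 ]
 [448.6843 147.9657]
 [435.2058 295.3885]]
```

View pics/w1.png

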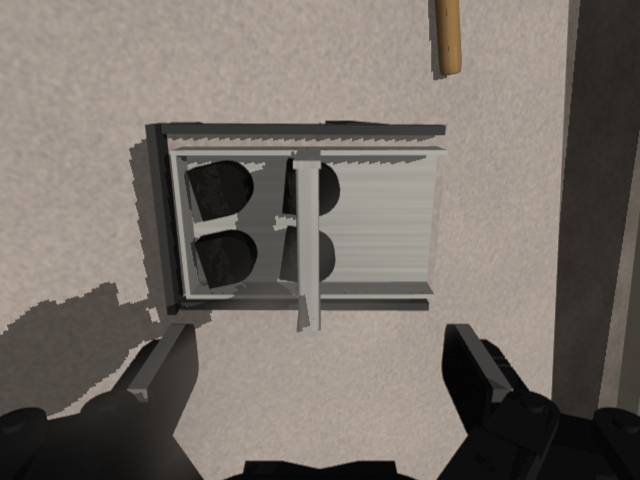

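The wrist view matches the projection to 1–2 px: bar end at (298–320, 331), back wall corner at (172,150). I'll descend and grip.

Call:
send_rows(targets=[0.002,-0.005,0.03,0.003,0.002,-0.003,1,0.002,-0.005,0.06,0.003,0.002,-0.003,1,0.002,-0.005,0.09,0.003,0.002,-0.003,1,0.002,-0.005,0.108,0.003,0.002,-0.003,1,0.002,-0.005,0.108,0.003,0.002,-0.003,1,0.002,-0.005,0.108,0.003,0.002,-0.003,1], grip_force=60)

```text
clock: 2.65
eef_pos: [598.0, -297.8, 120.1]
tcp_rot: [2.767, -0.003, 1.396]
contact_force: [0.3, 0.0, 0.2]
opening: 1.001
grasp_force: 0.0
```

```bash
python3 -c "
from h import *
move(*tcp(TRAY,YAW,-.38,43))"
```

```text
shift [-0.0067  0.0048  0.0004] rot [-0.0056 -0.0045  0.0029] at [ 597.9772 -297.7871  120.0572] [ 2.7672 -0.0031  1.3961] 2.65 F [0.2652 0.0161 0.2278] op 1.0011276383678147 0.0 q [-0.5312  0.4058  1.9064  0.2786  0.4937 -0.5794]
```

Call:
send_rows(targets=[-0.006,0.005,0,-0.005,-0.004,0.003,1,-0.006,0.005,0,-0.005,-0.004,0.003,1,-0.006,0.005,0,-0.005,-0.004,0.003,1,-0.006,0.005,0,-0.005,-0.004,0.003,1])

```text
clock: 2.98
eef_pos: [602.7, -306.2, 124.4]
tcp_rot: [2.758, 0.001, 1.391]
contact_force: [0.1, 0.5, 0.1]
opening: 1.001
grasp_force: 0.0
```

```bash
python3 -c "
from h import *
move(*tcp(TRAY,YAW,-.38,43))"
```

```text
shift [ 0.0008 -0.0025  0.0021] rot [ 0.004   0.0016 -0.0005] at [ 602.6716 -306.1985  124.3646] [2.7576 0.0013 1.3907] 2.9833 F [0.0627 0.5245 0.0641] op 1.0012646182096936 0.0 q [-0.5384  0.4073  1.8944  0.2783  0.494  -0.581 ]
```

Call:
send_rows(targets=[0,-0.001,0.001,0.002,0,0,-1,0,-0.001,0.001,0.002,0,0,-1,0,-0.001,0.001,0.002,0,0,-1,0,-0.001,0.001,0.002,0,0,-1,0,-0.001,0.001,0.002,0,0,-1,0,-0.001,0.001,0.002,0,0,-1,0,-0.001,0.001,0.002,0,0,-1,0,-0.001,0.001,0.002,0,0,-1,0,-0.001,0.001,0.002,0,0,-1,0,-0.001,0.001,0.002,0,0,-1], grip_force=80)

```text
clock: 3.82
eef_pos: [601.6, -305.6, 121.6]
tcp_rot: [2.762, 0.001, 1.391]
contact_force: [-3.7, 0.4, 4.5]
opening: 0.126
grasp_force: 78.9
```

```bash
python3 -c "
from h import *
move(*tcp(TRAY,YAW,-.38,43))"
```

```text
shift [ 0.0004 -0.0004  0.    ] rot [-0.0002  0.0008 -0.0005] at [ 601.6375 -305.6408  121.6111] [2.7617 0.0005 1.391 ] 3.8167 F [-3.7095  0.4464  4.4789] op 0.12574133111418517 78.86687278747559 q [-0.5381  0.4108  1.8953  0.277   0.4936 -0.5803]
```

Call:
send_rows(targets=[0,0,-0.006,0,0,0,-1,0,0,-0.02,0,0,0,-1,0,0,-0.04,0,0,0,-1,0,0,-0.06,0,0,0,-1,0,0,-0.08,0,0,0,-1,0,0,-0.1,0,0,0,-1,0,0,-0.12,0,0,0,-1,0,0,-0.14,0,0,0,-1,0,0,-0.155,0,0,0,-1,0,0,-0.16,0,0,0,-1,0,0,-0.16,0,0,0,-1,0,0,-0.16,0,0,0,-1])

```text
clock: 4.82
eef_pos: [543.2, -294.8, 269.5]
tcp_rot: [2.762, 0.0, 1.391]
contact_force: [0.3, 0.0, -3.9]
opening: 0.125
grasp_force: 78.2
```

```bash
python3 - <<'E'
from h import *
# pour hover: lip above carton, tray slightly nose-up, then nose-down
def trayfromlip(lip,yaw,nose):
    A,_=tray_T([0,0,0],yaw,nose); return np.array(lip)-A.apply([85,0,3])
for nose in (-.38,0.5,1.15):
    print(nose,trayfromlip([585,4,125],.12,nose),tcp(trayfromlip([585,4,125],.12,nose),.12,nose)[0])
print("hover");move(*tcp([540,0,220],.12,-.3))
E
```

```text
-0.38 [507.73592618  -5.31645081  90.68576619] [491.90104524  -7.22581026 130.61834552]
0.5 [509.51398513  -5.10205364 163.1184231 ] [529.98103118  -2.63415079 200.85447326]
1.15 [ 5.47809662e+02 -4.84386280e-01  2.01359473e+02] [586.77625888   4.21418012 218.92443256]
hover
shift [ 0.2858 -0.0663 -0.0175] rot [ 0.0789  0.1004 -0.2827] at [ 543.2118 -294.8479  269.5236] [2.762  0.0005 1.3909] 4.8167 F [ 0.3167  0.0304 -3.8682] op 0.12519533146456918 78.17907571792603 q [-0.5795  0.1411  1.8819  0.2065  0.777  -0.5223]
```

Call:
send_rows(targets=[0.01,-0.002,-0.001,0.003,0.003,-0.01,-1,0.03,-0.007,-0.002,0.008,0.01,-0.03,-1,0.06,-0.014,-0.004,0.016,0.02,-0.06,-1,0.09,-0.021,-0.006,0.025,0.03,-0.09,-1,0.12,-0.028,-0.008,0.033,0.042,-0.12,-1,0.15,-0.035,-0.009,0.04,0.053,-0.15,-1,0.18,-0.042,-0.011,0.05,0.063,-0.18,-1,0.21,-0.049,-0.013,0.058,0.074,-0.21,-1,0.24,-0.056,-0.015,0.066,0.084,-0.24,-1,0.265,-0.062,-0.016,0.073,0.093,-0.265,-1,0.28,-0.065,-0.017,0.078,0.099,-0.278,-1,0.286,-0.066,-0.018,0.079,0.1,-0.283,-1])

```text
clock: 5.82
eef_pos: [526.8, 1.2, 260.8]
tcp_rot: [2.844, -0.0, 1.694]
contact_force: [0.1, 0.2, -4.0]
opening: 0.128
grasp_force: 78.2
```

```bash
python3 - <<'E'
from h import *
from rig import cams
import cv2
A,_=tray_T([0,0,0],.12,.45)
move(*tcp(np.array([585,4,150])-A.apply([85,0,3]),.12,.45))
A,_=tray_T([0,0,0],.12,1.15)
move(*tcp(np.array([585,4,125])-A.apply([85,0,3]),.12,1.15))
f=cams.grab_frame("side"); cv2.imwrite("pics/s2.png",f["color"][100:400,100:500])
E
```

```text
shift [-0.0042 -0.0121  0.0359] rot [0.7477 0.     0.0037] at [526.7892   1.2279 260.8233] [ 2.8439 -0.0002  1.6944] 5.8167 F [ 0.1207  0.2063 -4.0451] op 0.12825157816160074 78.17078590393066 q [-0.0298  0.02    2.0149  0.0621  0.8134 -0.1894]
shift [-0.0044  0.045   0.0576] rot [1.4477 0.0014 0.0037] at [526.7892   1.2279 260.8233] [ 2.8439 -0.0002  1.6944] 5.8167 F [ 0.1207  0.2063 -4.0451] op 0.12825157816160074 78.17078590393066 q [-0.0298  0.02    2.0149  0.0621  0.8134 -0.1894]
```

View pics/s2.png

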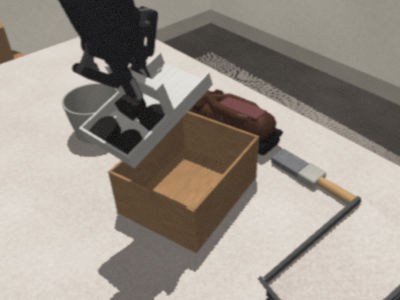

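The side view shows all four blocks in the tray (crop around (125,120)) held above the carton. Now I'll tip it.

Call:
send_rows(targets=[0,-0.001,0.003,0.05,0,0,-1,-0.001,-0.002,0.006,0.13,0,0,-1,-0.002,-0.004,0.011,0.22,0,0.001,-1,-0.002,-0.005,0.015,0.31,0,0.001,-1,-0.002,-0.007,0.02,0.4,0,0.002,-1,-0.003,-0.009,0.025,0.5,0,0.002,-1,-0.003,-0.01,0.029,0.6,0,0.003,-1,-0.004,-0.011,0.033,0.68,0,0.003,-1,-0.004,-0.012,0.036,0.748,0,0.004,-1])

```text
clock: 6.62
eef_pos: [528.4, -6.2, 223.0]
tcp_rot: [-2.691, 0.001, 1.686]
contact_force: [0.4, 0.0, -2.8]
opening: 0.126
grasp_force: 78.3
```

```bash
python3 - <<'E'
from h import *
for n in (.8,1.2):
  A,_=tray_T([0,0,0],.12,n)
  move(*tcp(np.array([585,4,132])-A.apply([85,0,3]),.12,n))
E
```

```text
shift [ 0.0035  0.0251 -0.0098] rot [ 0.349  -0.0016 -0.0042] at [528.4108  -6.2368 222.9974] [-2.6906  0.0012  1.6865] 6.6167 F [ 0.4146  0.0439 -2.8201] op 0.12577773343193266 78.32667946815491 q [ 0.0146  0.4712  1.5522 -0.0451  1.5672 -0.0903]
shift [ 0.0037  0.0563 -0.0303] rot [ 0.749  -0.0024 -0.0039] at [528.4108  -6.2368 222.9974] [-2.6906  0.0012  1.6865] 6.6167 F [ 0.4146  0.0439 -2.8201] op 0.12577773343193266 78.32667946815491 q [ 0.0146  0.4712  1.5522 -0.0451  1.5672 -0.0903]
```

Call:
send_rows(targets=[0.001,0.006,-0.002,0.1,0,0,-1,0.002,0.012,-0.005,0.2,0,0,-1,0.003,0.019,-0.007,0.28,0,0,-1,0.003,0.025,-0.01,0.35,0,0,-1,0.003,0.031,-0.014,0.43,0,0,-1,0.003,0.038,-0.018,0.52,0,0,-1,0.003,0.045,-0.022,0.61,0,0,-1,0.003,0.051,-0.026,0.68,0,0,-1,0.003,0.056,-0.03,0.749,0,0,-1,0.003,0.056,-0.03,0.749,0,0,-1,0.003,0.056,-0.03,0.749,0,0,-1])

```text
clock: 7.53
eef_pos: [590.2, 4.2, 224.3]
tcp_rot: [-1.945, 0.001, 1.687]
contact_force: [0.5, 0.0, -2.7]
opening: 0.129
grasp_force: 79.0
```

```bash
python3 - <<'E'
from h import *
from rig import cams
import cv2
f=cams.grab_frame("side"); cv2.imwrite("pics/s3.png",cv2.resize(f["color"][100:360,150:450],None,fx=2,fy=2))
A,_=tray_T([0,0,0],.12,1.2)
move(*tcp(np.array([585,4,132])-A.apply([85,0,3]),.12,1.2))
E
```

```text
shift [ 0.0003  0.0005 -0.0012] rot [ 0.0053 -0.0036 -0.0024] at [590.2013   4.3052 225.7981] [-1.9469  0.001   1.6866] 7.5833 F [-0.3891  0.0285 -1.9006] op 0.12501297103240364 78.96582841873169 q [ 0.0438  0.9981  0.9816 -0.095   2.3535 -0.0926]
```

View pics/s3.png

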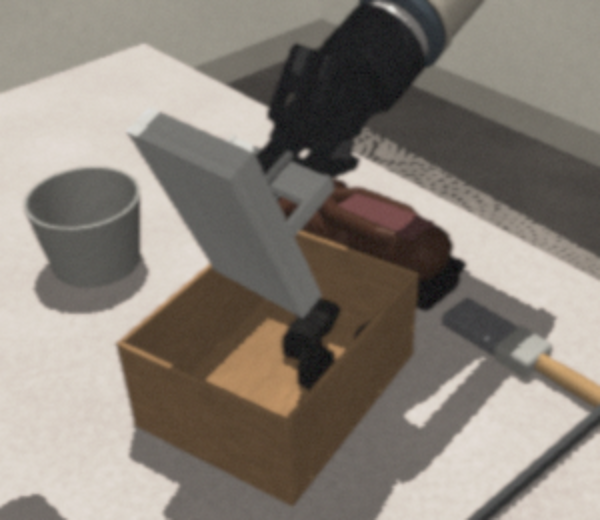

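The blocks are leaving the lip at (310,330) into the carton. I'll dwell, tipped slightly further.

Call:
send_rows(targets=[0,0,0,0.1,0,0,-1,0,0,0,0.1,0,0,-1,0,0,0,0.1,0,0,-1,0,0,0,0.1,0,0,-1,0,0,0,0.1,0,0,-1,0,0,0,0.1,0,0,-1,0,0,0,0.1,0,0,-1,0,0,0,0.1,0,0,-1])

```text
clock: 8.25
eef_pos: [590.2, 4.8, 227.7]
tcp_rot: [-1.847, 0.001, 1.687]
contact_force: [-0.5, 0.3, -3.0]
opening: 0.13
grasp_force: 79.1
```

```bash
python3 - <<'E'
from h import *
from rig import cams
import cv2
f=cams.grab_frame("side"); g=cams.grab_frame("top")
cv2.imwrite("pics/s4.png",np.hstack([cv2.resize(f["color"][180:360,200:370],(400,424)),cv2.resize(g["color"][200:330,275:390],(375,424))]))
move(*tcp([540,0,260],.12,-.3))
E
```

```text
shift [ 0.0009 -0.0881  0.0407] rot [-1.5958 -0.0008 -0.0042] at [590.1318   4.7857 227.3272] [-1.8458  0.0012  1.6871] 8.35 F [ 0.0622 -0.0928 -3.1588] op 0.13026067503399047 79.12522315979004 q [ 0.0454  1.0487  0.9467 -0.1062  2.4386 -0.0994]
```

View pics/s4.png

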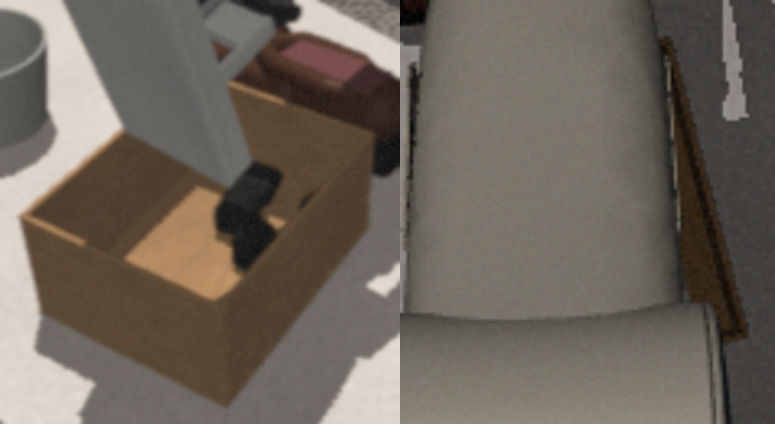

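The blocks lie piled in the carton around (245,220). I'll back off and level the tray to look inside both.

Call:
send_rows(targets=[0,-0.007,0.003,-0.06,0,0,-1,0,-0.014,0.006,-0.18,0,0,-1,0,-0.021,0.01,-0.3,0,0,-1,0,-0.028,0.014,-0.42,0,0,-1,0,-0.036,0.017,-0.54,0,0,-1,0,-0.044,0.02,-0.66,0,0,-1,0,-0.051,0.024,-0.78,0,0,-1,0,-0.058,0.027,-0.9,0,0,-1,0,-0.066,0.03,-1.02,0,0,-1,0,-0.074,0.034,-1.14,0,0,-1,0,-0.081,0.037,-1.26,0,0,-1,0.001,-0.088,0.041,-1.38,0,0,-1])

```text
clock: 9.35
eef_pos: [526.7, -1.6, 302.0]
tcp_rot: [3.052, 0.002, 1.687]
contact_force: [-0.1, -0.5, -2.1]
opening: 0.129
grasp_force: 78.9
```

```bash
python3 - <<'E'
from h import *
A=R.from_euler('z',YAW)*R.from_euler('y',-.38)
home=TRAY+A.apply([-10,0,0])
print("via");move(*tcp([530,-150,260],-.03,-.3))
print("above");move(*tcp(home+A.apply([6,0,120]),YAW,-.38))
E
```

```text
via
shift [-0.1459 -0.0265 -0.0012] rot [-0.2097 -0.0268  0.1441] at [526.6761  -1.5806 302.0147] [3.0518 0.0016 1.687 ] 9.35 F [-0.068  -0.5052 -2.0535] op 0.12913466571380336 78.87595653533936 q [-0.0123  0.0846  1.8189  0.0108  1.1488 -0.1326]
above
shift [-0.296  -0.0136  0.0702] rot [-0.2878 -0.0674  0.2885] at [526.6761  -1.5806 302.0147] [3.0518 0.0016 1.687 ] 9.35 F [-0.068  -0.5052 -2.0535] op 0.12913466571380336 78.87595653533936 q [-0.0123  0.0846  1.8189  0.0108  1.1488 -0.1326]
```

Call:
send_rows(targets=[-0.01,0,0.002,-0.02,-0.003,0.01,-1,-0.04,-0.002,0.008,-0.06,-0.01,0.04,-1,-0.075,-0.003,0.018,-0.1,-0.018,0.075,-1,-0.11,-0.005,0.026,-0.14,-0.026,0.11,-1,-0.145,-0.006,0.034,-0.18,-0.033,0.145,-1,-0.18,-0.008,0.043,-0.22,-0.041,0.18,-1,-0.215,-0.01,0.051,-0.25,-0.049,0.21,-1,-0.245,-0.011,0.058,-0.27,-0.056,0.24,-1,-0.27,-0.013,0.064,-0.28,-0.062,0.265,-1,-0.285,-0.0136,0.068,-0.288,-0.066,0.28,-1,-0.296,-0.0136,0.07,-0.288,-0.067,0.288,-1,-0.296,-0.0136,0.07,-0.288,-0.067,0.288,-1])

```text
clock: 10.35
eef_pos: [553.6, -297.5, 229.7]
tcp_rot: [2.769, 0.001, 1.391]
contact_force: [-0.7, -0.7, -2.3]
opening: 0.128
grasp_force: 79.1
```

```bash
python3 - <<'E'
from h import *
from rig import cams
import cv2
g=cams.grab_frame("top"); f=cams.grab_frame("side")
cv2.imwrite("pics/s5.png",np.hstack([cv2.resize(f["color"][200:350,200:370],(400,353)),cv2.resize(g["color"][200:330,275:390],(313,353))]))
A=R.from_euler('z',YAW)*R.from_euler('y',-.38)
home=TRAY+A.apply([-10,0,0])
move(*tcp(home+A.apply([6,0,120]),YAW,-.38))
E
```

```text
shift [-0.0007  0.0006 -0.0011] rot [-0.0071  0.      0.0013] at [ 553.7687 -295.8041  230.1746] [2.7687 0.0005 1.393 ] 10.45 F [-0.5651  0.1999 -2.5359] op 0.1274498931688749 79.06959772109985 q [-0.5686  0.2023  1.9006  0.2157  0.703  -0.5321]
```

View pics/s5.png

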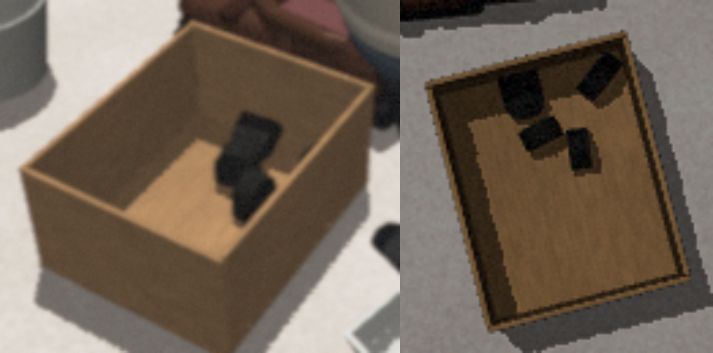

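All four blocks are in the carton (top crop at (522,92), (602,77), (540,135) and (580,150)). I'll lower the tray onto the deck.

Call:
send_rows(targets=[0,0,0.02,-0.003,0,0,-1,0,0,0.045,-0.003,0,0,-1,0,0,0.07,-0.003,0,0,-1,0,0,0.09,-0.003,0,0,-1,0,0,0.105,-0.003,0,0,-1,0,0,0.112,-0.003,0,0,-1,0,0,0.112,-0.003,0,0,-1,0,0,0.112,-0.003,0,0,-1])

```text
clock: 11.12
eef_pos: [594.3, -303.0, 126.3]
tcp_rot: [2.765, 0.001, 1.394]
contact_force: [0.2, 0.3, -3.0]
opening: 0.13
grasp_force: 79.0
```

```bash
cat > g.py <<'E'
from h import *
A=R.from_euler('z',YAW)*R.from_euler('y',-.38)
home=TRAY+A.apply([-10,0,0])
move(*tcp(home,YAW,-.38))
E
python3 g.py
```

```text
shift [-0.0009 -0.005   0.0073] rot [-0.0033  0.0001  0.0022] at [ 594.2987 -302.9765  126.3395] [2.7649 0.0009 1.3938] 11.1167 F [ 0.2373  0.2949 -2.9658] op 0.13019166763643653 78.97890329360962 q [-0.5405  0.3947  1.9067  0.2736  0.5017 -0.5816]
```

Next, descend to deck contact.

Call:
send_rows(targets=[-0.001,0,0.002,-0.003,0,0.002,-1,-0.001,0,0.004,-0.003,0,0.002,-1,-0.001,0,0.006,-0.003,0,0.002,-1,-0.001,0,0.0075,-0.003,0,0.002,-1,-0.001,0,0.0075,-0.003,0,0.002,-1,-0.001,0,0.0075,-0.003,0,0.002,-1])

```text
clock: 11.62
eef_pos: [596.6, -305.5, 119.7]
tcp_rot: [2.761, 0.001, 1.39]
contact_force: [-4.6, 1.4, 4.2]
opening: 0.127
grasp_force: 80.2
```

```bash
python3 g.py
```

```text
shift [ 0.0012 -0.0051  0.    ] rot [ 0.0006  0.0011 -0.001 ] at [ 596.6369 -305.5355  119.6828] [2.761  0.0006 1.3905] 11.6167 F [-4.6238  1.3915  4.21  ] op 0.12658497013230116 80.20618915557861 q [-0.5426  0.4079  1.9064  0.2846  0.4859 -0.5917]
```

Call:
send_rows(targets=[0,-0.001,0,0,0,0,-1,0,-0.002,0,0,0,0,-1,0,-0.003,0,0,0,0,-1,0,-0.004,0,0,0,0,-1,0,-0.005,0,0,0,0,-1,0,-0.006,0,0,0,0,-1,0,-0.006,0,0,0,0,-1])

```text
clock: 12.2
eef_pos: [592.1, -305.1, 117.9]
tcp_rot: [2.759, 0.002, 1.39]
contact_force: [-0.8, -0.5, 6.3]
opening: 0.123
grasp_force: 80.4
```

```bash
python3 g.py; python3 -c "
from h import *
from rig import r
A=R.from_euler('z',YAW)*R.from_euler('y',-.38)
print(A.inv().apply(r.sense()['contact_force']))"
```

```text
shift [ 0.0016 -0.0002  0.    ] rot [ 0.0026  0.002  -0.001 ] at [ 592.0729 -305.1259  117.8533] [2.759  0.0015 1.3901] 12.2 F [-0.7898 -0.4838  6.3006] op 0.12344682081599029 80.43077230453491 q [-0.5461  0.4048  1.9181  0.2924  0.4761 -0.6031]
[ 1.69530792 -0.61670938  6.10746563]
```

Call:
send_rows(targets=[0,-0.001,0,0,0,0,-1,0,-0.0015,0,0,0,0,-1,0,-0.002,0,0,0,0,-1,0,-0.0025,0,0,0,0,-1,0,-0.0025,0,0,0,0,-1,0,-0.0025,0,0,0,0,-1])

```text
clock: 12.7
eef_pos: [590.8, -305.2, 117.5]
tcp_rot: [2.757, 0.002, 1.389]
contact_force: [3.8, -1.0, 4.8]
opening: 0.129
grasp_force: 80.1
```

```bash
cat >> g.py <<'E'
from rig import r
print(A.inv().apply(r.sense()['contact_force']))
E
python3 g.py
```

```text
shift [0.0019 0.001  0.0002] rot [ 0.0046  0.0027 -0.0014] at [ 590.808  -305.1773  117.5201] [2.757  0.0019 1.3895] 12.7 F [ 3.8232 -0.9681  4.8255] op 0.12860228633834328 80.0660490989685 q [-0.5475  0.4035  1.9221  0.2961  0.4719 -0.6074]
[ 5.4436 -0.272   3.0219]
```

Call:
send_rows(targets=[0,-0.001,0,0,0,0,-1,0,-0.002,0,0,0,0,-1,0,-0.003,0,0,0,0,-1,0,-0.003,0,0,0,0,-1,0,-0.003,0,0,0,0,-1])

```text
clock: 13.12
eef_pos: [590.1, -305.4, 117.9]
tcp_rot: [2.753, 0.003, 1.389]
contact_force: [9.4, 1.6, 7.4]
opening: 0.129
grasp_force: 80.1
```

```bash
python3 g.py
```

```text
shift [0.0022 0.0015 0.0008] rot [ 0.0088  0.0038 -0.0018] at [ 590.1265 -305.3883  117.919 ] [2.7528 0.0029 1.3887] 13.1167 F [9.3559 1.6323 7.365 ] op 0.12918690232097602 80.07867336273193 q [-0.5486  0.4014  1.9262  0.3013  0.4661 -0.6131]
[11.0116  3.272   3.5325]
```

Call:
send_rows(targets=[0.001,0.002,0,0.006,0.002,-0.001,-1,0.001,0.003,0,0.008,0.003,-0.001,-1,0.001,0.003,0,0.008,0.003,-0.001,-1,0.001,0.003,0,0.008,0.003,-0.001,-0.6,0.001,0.003,0,0.008,0.003,-0.001,-0.2,0.001,0.003,0,0.008,0.003,-0.001,0.2,0.001,0.003,0,0.008,0.003,-0.001,0.6,0.001,0.003,0,0.008,0.003,-0.001,1,0.001,0.003,0,0.008,0.003,-0.001,1,0.001,0.003,0,0.008,0.003,-0.001,1,0.001,0.003,0,0.008,0.003,-0.001,1,0.001,0.003,0,0.008,0.003,-0.001,1])

```text
clock: 14.12
eef_pos: [589.0, -302.9, 115.7]
tcp_rot: [2.77, -0.002, 1.393]
contact_force: [0.5, 0.7, -0.5]
opening: 1.001
grasp_force: 0.0
```

```bash
python3 g.py
```

```text
shift [-0.      0.0038 -0.0007] rot [-0.0083 -0.0022  0.    ] at [ 588.9639 -302.8979  115.7275] [ 2.7699 -0.0021  1.3927] 14.1167 F [ 0.5242  0.7066 -0.4742] op 1.001227643994277 0.0 q [-0.5458  0.4059  1.9186  0.2874  0.4859 -0.5995]
[ 0.1863  0.7886 -0.585 ]
```

Released. I'll retract along the tool axis and look.

Call:
send_rows(targets=[0,0.002,-0.01,0,0,0,1,0,0.002,-0.035,0,0,0,1,0,0.002,-0.07,0,0,0,1,0,0.002,-0.1,0,0,0,1,0,0.002,-0.12,0,0,0,1,0,0.002,-0.12,0,0,0,1,0,0.002,-0.12,0,0,0,1])

```text
clock: 14.7
eef_pos: [548.2, -296.2, 230.4]
tcp_rot: [2.767, -0.001, 1.392]
contact_force: [0.4, -0.4, 0.8]
opening: 1.003
grasp_force: 0.0
```

```bash
python3 - <<'E'
from h import *
from rig import cams
import cv2
f=cams.grab_frame("wrist")
cv2.imwrite("pics/w2.png",cv2.resize(f["color"][100:340,120:460],None,fx=2.3,fy=2.3,interpolation=cv2.INTER_CUBIC))
A=R.from_euler('z',YAW)*R.from_euler('y',-.38)
home=TRAY+A.apply([-10,0,0])
K=[[-6,50,75],[-6,-50,75],[6,50,75],[6,-50,75],[-85,50,25],[-85,-50,25],[85,50,25],[85,-50,25],[-85,54,20],[-85,-54,20]]
q=R.from_euler('xyz',f["attitude"]).inv().apply(A.apply(K)+home-f["xyz"])
print((np.c_[f["cx"]+f["fx"]*q[:,0]/q[:,2],f["cy"]+f["fy"]*q[:,1]/q[:,2]]-[120,100])*2.3)
E
python3 g.py
```

```text
[[434.6921666  136.83398846]
 [437.57247104 517.84502084]
 [486.15166106 136.87425776]
 [482.81725499 517.95591059]
 [159.45218549 113.65955891]
 [189.97192706 437.98588945]
 [763.37216118 114.07136545]
 [732.19322735 439.12644241]
 [163.26155064  97.51715492]
 [195.18159323 442.84517579]]
shift [0.0001 0.0015 0.1199] rot [-0.0073 -0.0017  0.0001] at [ 547.7822 -295.7997  228.8364] [ 2.7689 -0.0016  1.3925] 14.75 F [-1.0647  0.084  -0.3077] op 1.0034894461291948 0.0 q [-0.576   0.1964  1.9114  0.2227  0.7006 -0.5438]
[-1.1009 -0.1069  0.1084]
```

View pics/w2.png

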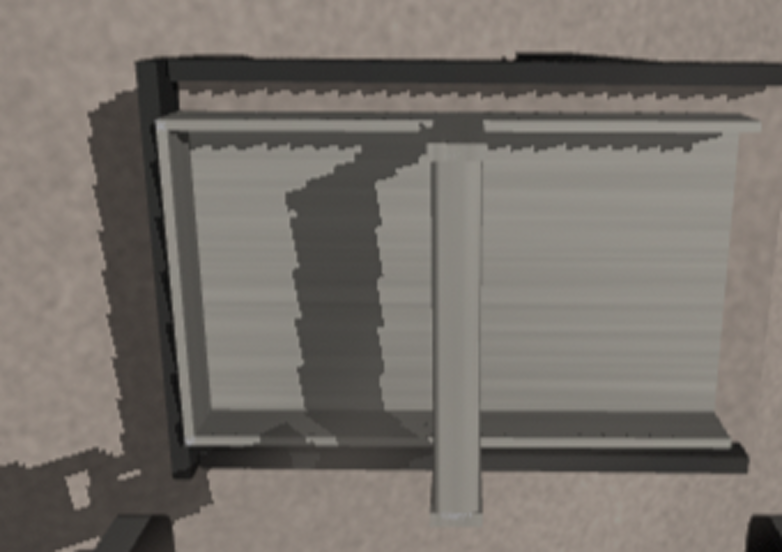

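The wrist view shows the empty tray lying square between the guides, with its back wall on the stop (160–190, 115–440). The bar at 432–482 px is within about 1 mm of the predicted home position. Handing in.

```bash
python3 -c "
from rig import r
print(r.sign_off())"
```

```text
the job is handed in; nothing more can be done
None
```

The job is handed in: all four heel blocks are in the carton, and the empty tray is back on the rack against the stop and released. No verdict was returned.

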